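# Flip down a panel stand's prop leg and hold the panel upright

### The job

The framed lacquer panel leans face-down on the padded rail with its prop leg folded up against its back. While it still leans there, flip the sprung leg down past centre until it rests against its lower stop; then take hold of the stand, swing it up on its two rubber feet - without lifting it or walking it away - until it is plumb upright and clear of the rail, and finish still holding it there for the painter, since left on its leg it would lean back. The lacquer is still soft, so touch only the frame and the leg, never the panel, and leave everything else on the bench alone.

Things in the scene. Friction and masses are not known exactly. Their poses are not given: they have to be found in the camera images.
- stand: panel stand, under 1 kg: dark wooden frame 240 mm wide (its x), 22 thick (its y: -11 mm face, +11 mm back), its z up the frame from +2 to +250 mm; rails and stiles 34 mm wide. Origin midway between the centres of two rubber ball feet (8 mm radius, x = -95, +95 mm): 8 mm above the bench when standing. Starts leaning 24 degrees on the rail: its z tips towards its own -y, its back looks out and up
- panel: the gilded lacquer panel, 172 x 180 mm, set in the frame and turning with it (same origin and axes as the stand); its face is recessed 6 mm below the frame's front, its back 9 mm below the frame's back. Soft: never to be touched by the fingers
- prop_leg (a joint): prop leg angle (rad) about a hinge along the stand's x: 0 = folded, pointing up the frame but 14 degrees off its plane; grows as it swings out from the back (+y) and down; 2.20 = down at its stop, 50 degrees below the back's normal. Sprung over centre at about 1.0: before that pushed back to folded (0.06 N m at 0, less later; leg 90 g), beyond it driven down to the stop by itself
- leg_pivot (a point): centre of the leg's pivot, at x = 0, y = +28, z = +118 mm of the stand, axes as the stand's; a steel bracket 56 mm wide, 36 mm tall surrounds it, out to y = +40 mm
- leg_foot (a point): end of the prop leg, on its centre line 130 mm from the pivot; its z runs along the leg away from the pivot, its x is the stand's x. Round steel rod 10 mm thick; the last 22 mm is a rubber foot 18 mm thick. A steady pull over about 1.5 N here can pull the leaning stand off the rail. Stand plumb and leg down: foot about 20 mm above the bench
- top_rail (a point): middle of the top face of the frame's top rail (34 mm tall, 22 mm thick), at z = +250 mm of the stand; axes as the stand's. Let go when plumb, the stand would roll over on its ball feet: back onto the leg, about 11 degrees out of plumb, or forward onto the rail
- rest: the leaning rail: a grey felt-wrapped bar 22 mm thick and 286 mm long between two wooden posts 24 x 30 mm, 186 mm tall, at x = -155 and +155 mm, on cross feet (y from -100 to +50 mm). Fixed to the bench. Origin on the bench straight under the bar; the bar runs along its x axis; the stand leans on it from the +y side
- toe_strip: thin wooden strip screwed to the bench along the back of the stand's feet, 270 x 22 mm and 7 mm high, 7 mm clear of the feet; it keeps them from skidding away from the rail. Origin at the middle of its edge towards the feet, at bench level; x along the strip
- rail_bar (a point): middle of the bar's centre line, 163 mm above the bench; it bears on the frame's face side 180 mm up from the feet
- vase_a: red lacquered bottle-shaped vase, 80 mm across and 94 mm tall with a short 26 mm neck, standing loose; origin at the centre of its underside; a bystander, leave it alone
- vase_b: red lacquered bottle-shaped vase, 80 mm across and 94 mm tall with a short 26 mm neck, standing loose; origin at the centre of its underside; a bystander, leave it alone
- vase_c: red lacquered bottle-shaped vase, 80 mm across and 94 mm tall with a short 26 mm neck, standing loose; origin at the centre of its underside; a bystander, leave it alone
- bowl: black lacquer painter's bowl, 110 mm across, 50 mm tall, loose; origin at the centre of its underside; a bystander, leave it alone
- horse: small black carved horse, about 95 x 36 mm and 120 mm tall, loose; origin at the centre of its underside; a bystander, leave it alone
- jar: amber glass jar with a steel lid, 60 mm across, 70 mm tall, loose; origin at the centre of its underside; a bystander, leave it alone
- brush: lacquer brush lying flat, 200 mm long; a bystander, leave it alone

How it is judged:
By the outcome, as a careful person would: the job done as asked, in the order asked, and still so for the second after the job is handed in, while the arm keeps its last pose, push and grip.
It also fails if it takes over 48 s, if anything falls off the work surface, if the arm or the gripper's body presses on something with over 40 N, if the wrist force passes 120 N, or if a joint passes its speed limit or range.

### The arm

A 6-joint arm with a two-finger parallel gripper is mounted at the origin on the work surface. World frame = base frame: x ahead of the robot, y to its left, z up, the work surface at z = 0. Lengths are in m, angles in rad, forces in N, time in s.
With the tool pointing down it reaches from about 0.275 to 0.725 m from the base axis. Payload 5.6 kg.
Tool frame: the origin (TCP) lies between the finger pads; the fingertips stand arm.tcp_to_tips ahead of it and the grasp point (between the pads) is the TCP (arm.tcp_to_tips is the distance from the TCP to the fingertips, in m); z points along the fingers, y is the line along which they close (so a half turn about z gives the same grasp; the last joint's range is limited). The gripper opens to 85 mm and grips with 20 to 120 N. Pads are 22 mm wide; open, the fingers measure 114 mm over their backs; the gripper's body (76 mm by 85 mm) begins 54 mm behind the grasp point. The pads swing forward as they close: fully open they stand 13 mm farther back than shut.
Start: joints at [1.57, 0.255, 0.108, 0, -1.424, -0.285], TCP at [0.155, 0.528, 0.22] pointing down, gripper open.
Joint ranges: [-2.95, 2.95], [-1.21, 1.97], [-1.09, 1.5], [-2.87, 1.71], [-2.94, -0.07], [-3.05, 3.05]. Speed limits (rad/s): [2.57, 2.57, 3.14, 3.14, 3.14, 3.14].

### API

Orientations are given as a rotation vector (axis times angle).
In Python, from rig import sensors, read_camera, get_calibration, ticket, arm gives the robot as it stands.
- The arm moves only by the tool jog_arm, never from a script. Its arguments are lists of equal length, an entry for each row: "rotation": the turn, a rotation vector about the tool's x, y, z in rad, a list of three; "translation": the shift along the tool's x, y, z in mm, a list of three; "hand": the finger opening in mm, from 0 to 85.4. In form: {"rotation": [[rx, ry, rz], ...], "translation": [[dx, dy, dz], ...], "hand": [hand, ...]}. A call has 1 to 8 rows; each row is the pose to reach, as a shift and turn from the pose commanded when the call began, along the tool's axes at that moment; what a row does not reach only later rows make up. A row lasts 1/10 s, in which the tool goes at most 50 mm and 8.59 degrees, less where a joint would pass 70% of its speed; a pose out of reach is approached as far as the arm can. A call with a gripper value outside its range is refused whole. The fingers move at their own pace and stop on an object; the grip force is fixed at half the most. Time passes only in rows, so rows that repeat a pose let the fingers close. It gives the time, the measured TCP pose, the force, the opening and the grip force at its end, in the units of the state.
- sensors.sense(): the state, without advancing time (a new reading comes with each control period).
- read_camera(name): name is "side" or "top" or "wrist"; returns the picture (400x640x3 uint8, red, green, blue); there is no depth.
- get_calibration(name): a dict with "fov_y" (degrees; the focal length in pixels is half the picture's height over the tangent of half this angle, whatever the lens; pixels are square), "cx", "cy" (the principal point, pixels), "dist_coeffs" ([k1, k2, p1, p2, k3] as OpenCV has them; the pictures are not rectified), "R" (3x3) and "t" (3): a world point X has camera coordinates R X + t; the wrist camera has in their place "tool_from_camera" (4x4, takes a point from camera to tool coordinates, whose origin is the TCP and whose axes are the flange's). Camera axes: x right, y down, z forward; pixel columns grow to the right and rows downward; lengths in m; the calibration is good to about 2 mm. A picture is of the moment at which its call begins: read the wrist's pose just before it. get_calibration takes no time and is no camera call.
- ticket.close_job(): hands the job in; it is judged then, once.
The state is a dict: "t": time; "joint_positions": joint angles; "joint_vel": joint speeds; "effort": joint torques, N m; "eef_pos": TCP position; "orientation": TCP orientation; "contact_force": force on the tool from outside, world axes, zero at the start; "moment": the same for the moment, N m; "opening": finger opening in m; "grip_force": force on a finger pad.
Only numpy, scipy, OpenCV 4.12 (cv2) and the standard library are available. Lean on these libraries where they do the work, as an engineer would, in place of code of your own. Each camera call takes 0.05 s, during which the arm holds its last target. There are 200 camera calls.

## Working session

There is one attempt and no reset: what is moved stays moved. The work goes in short steps, Python scripts to look and compute and a tool call to move; the robot and the scene stay as the last step left them, time stands still between calls to the robot, and variables do not carry over. Pictures are saved under pics/ and viewed, at most 10 in all, crops included, and the job is handed in when it is done.

Besides the shell and the picture viewer there is one more tool, called after "Request:" by a JSON object that holds its "fn" and its "kwargs". jog_arm: Moves the arm, as the interface text tells. Its arguments: {"type":"object","properties":{"rotation":{"type":"array"},"translation":{"type":"array"},"hand":{"type":"array"}},"required":["rotation","translation","hand"]}

```bash
ls; mkdir -p pics
python3 - <<'E'
from rig import sensors, read_camera, get_calibration, ticket, arm
import cv2
print(sensors.sense()); print([a for a in dir(arm) if a[0]!='_'], arm.tcp_to_tips)
for n in("side","top","wrist"):
    print(n,get_calibration(n))
for n in("side","top"):
    cv2.imwrite(f"pics/{n}0.png",read_camera(n)[:,:,::-1])
E
```

```text
pics
{'t': 0.0, 'joint_positions': array([ 1.56959667e+00,  2.55731857e-01,  1.06962747e-01, -5.31660208e-04,
       -1.42391128e+00, -2.84616529e-01]), 'joint_vel': array([-2.10775184e-04, -6.70062778e-05,  4.69675931e-04, -1.12625584e-03,
       -4.14877128e-04, -1.15432031e-03]), 'effort': array([ 4.11608034e-04, -3.86631775e+01,  2.37939048e+01,  5.36488608e+00,
       -6.11502051e-03, -5.38236463e-06]), 'eef_pos': array([0.15483631, 0.5271853 , 0.21937859]), 'orientation': array([ 3.10763006e+00, -4.47277868e-01, -3.99514459e-04]), 'contact_force': array([ 0.52001257, -0.16963932,  0.17365048]), 'moment': array([ 0.03608851,  0.02547459, -0.01590927]), 'grip_force': 0.0, 'opening': 0.08504889419873772}
['PlanningError', 'tcp_to_tips'] 0.019
side {'fov_y': 51.63226211362217, 'cx': 316.91556730031033, 'cy': 198.8772949256468, 'dist_coeffs': array([-0.04465819,  0.        ,  0.        ,  0.        ,  0.        ]), 'R': array([[ 0.98992691, -0.14128657, -0.00910075],
       [-0.09795643, -0.63708671, -0.76454239],
       [ 0.1022216 ,  0.75773256, -0.6445092 ]]), 't': array([-0.5538
[... 242 characters left out ...]
04,  0.00218406],
       [-0.99039232,  0.02931317, -0.13514357],
       [ 0.13501887, -0.00620148, -0.99082362]]), 't': array([-0.06675685,  0.54714084,  1.31852422])}
wrist {'fov_y': 61.26863823628756, 'cx': 320.3973705184603, 'cy': 197.71950770102245, 'dist_coeffs': array([0.00101371, 0.        , 0.        , 0.        , 0.        ]), 'tool_from_camera': array([[ 1.74451046e-03, -9.44816274e-01, -3.27596040e-01,
         8.44832415e-02],
       [ 9.99998317e-01,  1.46229384e-03,  1.10779270e-03,
        -3.19031298e-05],
       [-5.67618895e-04, -3.27597421e-01,  9.44817235e-01,
        -1.53460105e-01],
       [ 0.00000000e+00,  0.00000000e+00,  0.00000000e+00,
         1.00000000e+00]])}
```

View pics/side0.png

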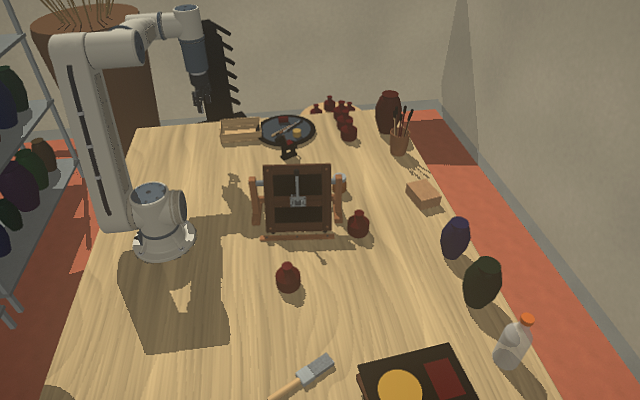

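View pics/top0.png

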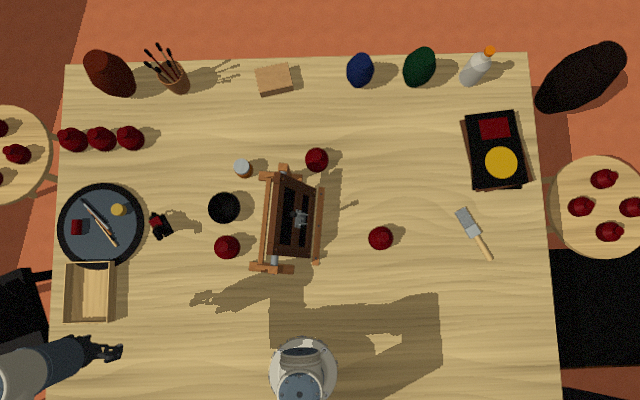

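The side view shows the stand at about (297,200) with its back to the camera and the leg pointing up. The top view shows it at (293,218), leaning left (+y), with vases at (317,160), (380,238) and (227,247). I'll take enlarged crops next.

Run:
```python
import cv2, numpy as np
s=cv2.imread("pics/side0.png")[150:260,230:380]; t=cv2.imread("pics/top0.png")[140:290,190:390]
cv2.imwrite("pics/sc.png",cv2.resize(s,None,fx=5,fy=5,interpolation=cv2.INTER_CUBIC))
cv2.imwrite("pics/tc.png",cv2.resize(t,None,fx=4,fy=4,interpolation=cv2.INTER_CUBIC))
```

```text
(no output)
```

View pics/sc.png

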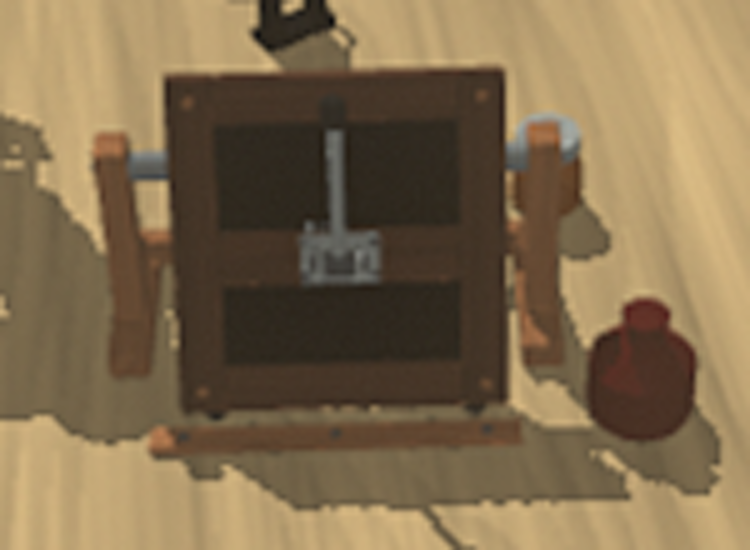

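View pics/tc.png

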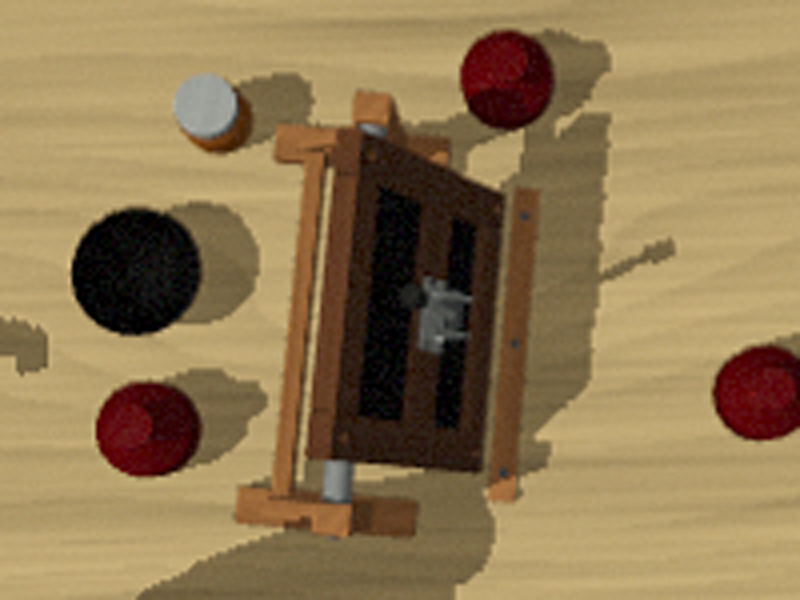

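In the side crop the back-face corners are TL(167,78), TR(503,72), BL(183,411), BR(508,402), with the leg tip at (333,100). In the top crop they are (362,138), (332,460), (504,197), (480,470). Now I'll fit the pose.

```bash
cat > h.py <<'E'
import numpy as np, cv2
from rig import *
from scipy.spatial.transform import Rotation as Ro
from scipy.optimize import least_squares
def proj(n,P):
    c=get_calibration(n); f=200/np.tan(np.radians(c["fov_y"]/2))
    K=np.array([[f,0,c["cx"]],[0,f,c["cy"]],[0,0,1]])
    return cv2.projectPoints(np.array(P,float).reshape(-1,1,3),cv2.Rodrigues(c["R"])[0],c["t"],K,c["dist_coeffs"])[0][:,0]
def standT(p): # x,y,yaw,tilt
    R=Ro.from_euler('z',p[2])*Ro.from_euler('x',p[3]) # +rot about x tips z toward -y
    return R,np.array([p[0],p[1],.008])
def S(p,P):
    R,t=standT(p); return R.apply(np.atleast_2d(P)/1000)+t
E
cat > fit.py <<'E'
from h import *
un=lambda a,s,o:(np.array(a)+.5)/s-.5+np.array(o)
C=[[-120,11,250],[120,11,250],[-120,11,2],[120,11,2]] # world +x = stand -x
sp=un([[503,72],[167,78],[508,402],[183,411]],5,[230,150])
tp=un([[362,138],[332,460],[504,197],[480,470]],4,[190,140])
def res(p):
    P=S(p,C); return np.r_[(proj("side",P)-sp).ravel(),(proj("top",P)-tp).ravel()]
r=least_squares(res,[.43,0,np.pi,.42])
print(r.x,np.degrees(r.x[2:]));print(r.fun.round(1))
p=r.x; np.save("p.npy",p)
def leg(th):
    a=np.radians(14)+th; return np.array([0,28+130*np.sin(a),118+130*np.cos(a)])
for nm,q in dict(top=[0,0,250],piv=[0,28,118],foot0=leg(0),foot1=leg(1.0),foot2=leg(2.2),bar=[0,-11,180]).items(): print(nm,S(p,[q])[0].round(4))
print("tilt0 foot px", proj("side",S(p,[leg(0)])),un([[333,108]],5,[230,150]),proj("top",S(p,[leg(0)])),un([[412,296]],4,[190,140]))
# vases at neck-height / body
def back(n,px,z):
    c=get_calibration(n); f=200/np.tan(np.radians(c["fov_y"]/2))
    K=np.array([[f,0,c["cx"]],[0,f,c["cy"]],[0,0,1]])
    d=c["R"].T@np.r_[cv2.undistortPoints(np.array([[px]],float),K,c["dist_coeffs"])[0,0],1]; o=-c["R"].T@c["t"]
    return o+d*(z-o[2])/d[2]
for px in [(317,160),(380,238),(227,247)]: print("vase",back("top",px,.05).round(3))
for px in [(440,190),(495,200)]: pass
for a in [(516,490),(537,190)]: print("strip edge",back("top",un(a,4,[190,140]),.007).round(3))
print(back("top",un((490,490),4,[190,140]),.007))
E
python3 fit.py
```

```text
[ 0.48752446 -0.03525875  3.03348129  0.40461142] [173.8056749   23.18252673]
[ 0.7 -0.3 -1.3  0.4  0.5  0.3 -0.3  0.5  0.1 -2.2 -0.3  0.9 -0.3 -0.5
 -0.1  1.4]
top [0.4981 0.0626 0.2378]
piv [ 0.4898 -0.0147  0.1275]
foot0 [0.492  0.006  0.2558]
foot1 [ 0.4793 -0.1109  0.2143]
foot2 [ 0.4772 -0.13    0.0687]
bar [0.4963 0.0452 0.1691]
tilt0 foot px [[296.10597018 169.3822759 ]] [[296.2 171.2]] [[292.34488965 213.85501818]] [[292.625 213.625]]
vase [ 0.697 -0.066  0.05 ]
vase [ 0.427 -0.267  0.05 ]
vase [0.413 0.238 0.05 ]
strip edge [ 0.354 -0.062  0.007]
strip edge [ 0.611 -0.087  0.007]
[ 0.35489685 -0.03971858  0.007     ]
```

```bash
cat >> h.py <<'E'
def leg(th):
    a=np.radians(14)+th; return np.array([0,28+130*np.sin(a),118+130*np.cos(a)])
def toolR(yaw,tilt): # tool y along stand y; tool z down tilted so that -z follows stand tilt
    R=Ro.from_euler('z',yaw)*Ro.from_euler('x',tilt)
    m=R.as_matrix(); return Ro.from_matrix(np.c_[-m[:,0],m[:,1],-m[:,2]])
def jog(Rt,P,cur=None):
    s=sensors.sense(); 
    R0=Ro.from_rotvec(s["orientation"]); p0=s["eef_pos"]
    if cur: R0,p0=cur
    return (R0.inv()*Rt).as_rotvec().round(3), (R0.inv().apply(np.array(P)-p0)*1000).round(1)
E
cat > a.py <<'E'
from h import *
p=np.load("p.npy"); Rt=toolR(p[2],np.radians(10)); y=Rt.apply([0,1,0])
F=S(p,[leg(0)])[0]; Q=F-.013*y; T=Q+.0425*y
s=sensors.sense(); print(s["t"],s["eef_pos"],s["joint_positions"].round(2))
print("hover",T+[0,0,.07-0.006], jog(Rt,[T[0],T[1],.33])); print("T",T, Ro.as_rotvec(Rt))
print("mid", jog(toolR(p[2],0),[.35,.25,.36]))
E
python3 a.py
```

```text
0.1 [0.15487048 0.52726952 0.21946453] [ 1.57  0.26  0.11 -0.   -1.42 -0.28]
hover [ 0.48886313 -0.02292468  0.32495133] (array([-0.172,  0.016, -0.177]), array([ 475.6,  433.9, -109.8]))
T [ 0.48886313 -0.02292468  0.26095133] [ 2.96294799 -0.16032036 -0.01402621]
mid (array([ 0.002,  0.   , -0.178]), array([ 265.4,  211.2, -140.2]))
```

Request:
{"fn": "jog_arm", "kwargs": {"rotation": [[0,0,-0.04],[0,0,-0.08],[0,0,-0.12],[0,0,-0.178],[0,0,-0.178],[0,0,-0.178],[0,0,-0.178],[0,0,-0.178]], "translation": [[10,10,-45],[30,25,-80],[65,52,-110],[105,84,-140],[145,115,-140],[185,147,-140],[225,180,-140],[265,211,-140]], "hand": [85,85,85,85,85,85,85,85]}}

```text
t: 0.9
eef_pos: [0.3412, 0.2613, 0.3603]
orientation: [-3.137, 0.168, 0.0]
contact_force: [1.3, 1.1, -0.2]
opening: 0.0848
grip_force: 0.0
```

```bash
python3 a.py
```

```text
0.9 [0.34119501 0.26133042 0.36028343] [ 1.02  0.01  0.17 -0.   -1.73  0.44]
hover [ 0.48886313 -0.02292468  0.32495133] (array([-0.175, -0.   ,  0.001]), array([177.2, 266.9,  30.2]))
T [ 0.48886313 -0.02292468  0.26095133] [ 2.96294799 -0.16032036 -0.01402621]
mid (array([-0.   ,  0.   ,  0.001]), array([10. , 10.3,  0.3]))
```

Request:
{"fn": "jog_arm", "kwargs": {"rotation": [[0,0,0],[-0.05,0,0],[-0.1,0,0],[-0.14,0,0],[-0.174,0,0],[-0.174,0,0],[-0.174,0,0],[-0.174,0,0]], "translation": [[25,38,0],[50,77,0],[75,115,0],[100,154,0],[125,192,5],[145,230,15],[167,257,30],[167,257,30]], "hand": [85,85,85,85,85,85,85,85]}}

```text
t: 1.7
eef_pos: [0.479, -0.0131, 0.3273]
orientation: [2.961, -0.165, -0.023]
contact_force: [-1.4, -0.7, -1.2]
opening: 0.0848
grip_force: 0.0
```

```bash
cat >> h.py <<'E'
def snap(n,name,r0,r1,c0,c1,f):
    im=read_camera(n)[r0:r1,c0:c1,::-1]
    cv2.imwrite("pics/"+name,cv2.resize(im,None,fx=f,fy=f,interpolation=cv2.INTER_CUBIC))
E
python3 - <<'E'
from h import *
snap("top","b_top.png",140,290,220,340,3)
snap("side","b_side.png",110,260,220,380,3)
a=cv2.imread("pics/b_top.png");b=cv2.imread("pics/b_side.png")
cv2.imwrite("pics/b.png",np.hstack([a[:450],b[:450]])[:, :800+40][:, :800])
E
python3 a.py
```

```text
1.8 [ 0.4789226  -0.0109455   0.32951955] [ 0.43  0.13  0.15  0.15 -1.68  1.04]
hover [ 0.48886313 -0.02292468  0.32495133] (array([ 0.   ,  0.002, -0.001]), array([11.2, 10.7,  1.4]))
T [ 0.48886313 -0.02292468  0.26095133] [ 2.96294799 -0.16032036 -0.01402621]
mid (array([ 0.175,  0.002, -0.001]), array([-156.8, -236.3,  -72.4]))
```

View pics/b.png

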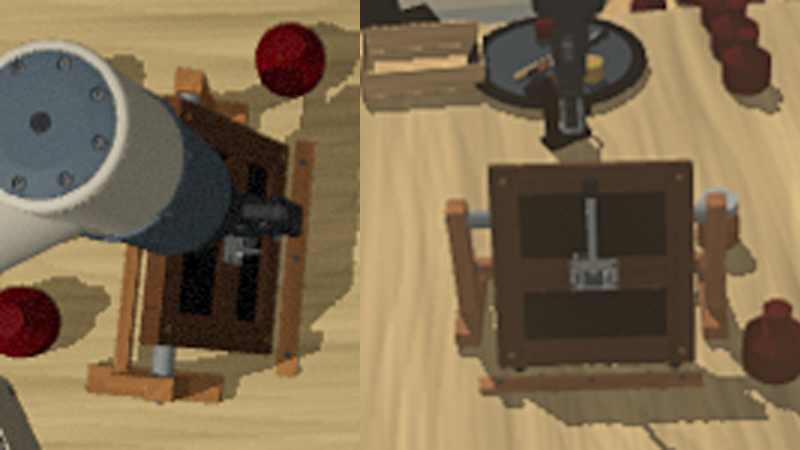

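The gripper is over the leg, just above the top rail; the leg foot is at (590,185) in the picture and the scene is unchanged. Next I'll compute the descent along the leg and the arc push.

```bash
cat > b.py <<'E'
from h import *
p=np.load("p.npy"); Rt=toolR(p[2],np.radians(10)); y=Rt.apply([0,1,0]); z=Rt.apply([0,0,1])
F=S(p,[leg(0)])[0]; T=F+.0295*y
for d in(-.06,.030): print(d,T+d*z,jog(Rt,T+d*z))
# arc in tool axes relative to the pose at d=.03: contact point on leg r=105 displacement
piv=np.array([0,28,118.])
q=lambda th,r:S(p,[piv+(leg(th)-piv)*r/130])[0]
for th in np.arange(0,1.45,.15): print(round(th,2), Rt.inv().apply(q(th,110)-q(0,110)).dot(np.eye(3)).round(4)*1000)
E
python3 b.py
```

```text
-0.06 [ 0.48998734 -0.01256662  0.3200398 ] (array([ 0.   ,  0.002, -0.001]), array([11.2, -1.3,  9.4]))
0.03 [ 0.48830103 -0.02810371  0.2314071 ] (array([ 0.   ,  0.002, -0.001]), array([11.4, -1.3, 99.4]))
0.0 [0. 0. 0.]
0.15 [ 0.  16.4  1.5]
0.3 [ 0.  32.4  5.4]
0.45 [ 0.  47.7 11.6]
0.6 [ 0.  61.8 20.1]
0.75 [-0.  74.6 30.6]
0.9 [-0.  85.6 42.8]
1.05 [ 0.  94.6 56.6]
1.2 [  0.  101.5  71.6]
1.35 [  0.  106.1  87.4]
```

Request:
{"fn": "jog_arm", "kwargs": {"rotation": [[0,0,0],[0,0,0],[0,0,0],[0,0,0],[0,0,0],[0,0,0],[0,0,0],[0,0,0]], "translation": [[6,0,0],[11,-1,9],[11,-1,25],[11,-1,45],[11,-1,65],[11,-1,85],[11,-1,99],[11,-1,99]], "hand": [85,85,85,85,85,85,85,85]}}

```text
t: 2.6
eef_pos: [0.4872, -0.0272, 0.2304]
orientation: [2.963, -0.158, -0.02]
contact_force: [0.3, 0.0, -0.3]
opening: 0.0853
grip_force: 0.0
```

```bash
python3 - <<'E'
from h import *
snap("side","c1.png",130,220,260,350,6)
a=cv2.imread("pics/c1.png")
w=cv2.resize(read_camera("wrist")[:,:,::-1],(260,162))
cv2.imwrite("pics/c.png",np.hstack([a,np.vstack([w,np.zeros((540-162,260,3),np.uint8)])]))
E
python3 b.py|head -2
```

```text
-0.06 [ 0.48998734 -0.01256662  0.3200398 ] (array([-0.   , -0.001,  0.001]), array([ -0.1,   0.7, -88.3]))
0.03 [ 0.48830103 -0.02810371  0.2314071 ] (array([-0.   , -0.001,  0.001]), array([-0.2,  0.8,  1.7]))
```

View pics/c.png

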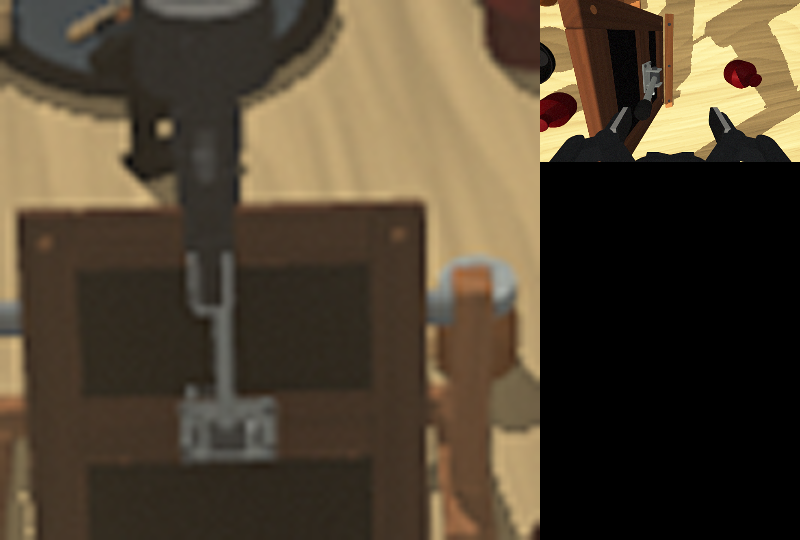

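Run:
```python
from h import *
s=sensors.sense(); R=Ro.from_rotvec(s["orientation"]); P=s["eef_pos"]; p=np.load("p.npy")
f=lambda X:(proj("side",X)-[260,130])*6
print("front tip",f([P+R.apply([0,.0425,.006]),P+R.apply([0,.05,.019]),P+R.apply([0,-.0425,.006])]))
print("foot,piv,top corners",f(np.r_[S(p,[leg(0)]),S(p,[[0,40,118],[120,11,250],[-120,11,250]])]))
# wrist: leg foot in wrist cam
c=get_calibration("wrist");fl=200/np.tan(np.radians(c["fov_y"]/2))
T=np.linalg.inv(c["tool_from_camera"])
for X in [S(p,[leg(0)])[0],S(p,[[0,40,118]])[0],P+R.apply([0,-.0425,.006]),P+R.apply([0,-.0425,.019])]:
    q=T@np.r_[R.inv().apply(X-P),1]; u=q[:2]/q[2]*fl+[c["cx"],c["cy"]]; print(u*260/640+[540,0])
```

```text
front tip [[217.99093463 350.98192574]
 [218.81325956 378.6316694 ]
 [219.53393052 279.70572296]]
foot,piv,top corners [[216.6358211  236.29365543]
 [225.15631204 440.31516153]
 [ 10.42156723 213.50113389]
 [425.15444891 202.16036408]]
[642.98242291 116.92983572]
[660.31543342  78.96596254]
[637.32044945 101.5291709 ]
[639.43256613  97.09833431]
```

The view shows the leg between the fingers: foot at (645,108), rear finger tip at (630,107), front tip at (205,312). The open tips sit about 10–15 mm further back than I assumed, so I'll go 15 mm deeper and then push.

Request:
{"fn": "jog_arm", "kwargs": {"rotation": [[0,0,0],[0,0,0],[0,0,0],[0,0,0],[0,0,0],[0,0,0],[0,0,0]], "translation": [[3,0,8],[3,0,15],[3,0,15],[3,6,15],[3,12,15],[3,18,16],[3,24,16]], "hand": [85,85,85,85,85,85,85]}}

```text
t: 3.4
eef_pos: [0.4885, -0.0547, 0.2213]
orientation: [2.964, -0.16, -0.013]
contact_force: [0.9, 0.9, -0.8]
opening: 0.0845
grip_force: 0.3
```

Request:
{"fn": "jog_arm", "kwargs": {"rotation": [[0,0,0],[0,0,0],[0,0,0],[0,0,0],[0,0,0],[0,0,0],[0,0,0],[0,0,0]], "translation": [[0,6,1],[0,12,2],[0,19,4],[0,26,6],[0,33,9],[0,40,12],[0,46,15],[0,46,15]], "hand": [85,85,85,85,85,85,85,85]}}

```text
t: 4.2
eef_pos: [0.4829, -0.1025, 0.2138]
orientation: [2.963, -0.161, -0.015]
contact_force: [-0.0, 0.6, -0.2]
opening: 0.085
grip_force: 0.0
```

```bash
python3 - <<'E'
from h import *
snap("side","d1.png",130,220,260,350,6)
a=cv2.imread("pics/d1.png")
w=cv2.resize(read_camera("wrist")[:,:,::-1],(260,162))
cv2.imwrite("pics/d.png",np.hstack([a,np.vstack([w,np.zeros((540-162,260,3),np.uint8)])]))
E
python3 b.py|head -2
```

```text
-0.06 [ 0.48998734 -0.01256662  0.3200398 ] (array([-0.,  0., -0.]), array([  -2.9,  -69.8, -119.8]))
0.03 [ 0.48830103 -0.02810371  0.2314071 ] (array([-0.,  0., -0.]), array([ -2.9, -69.8, -29.8]))
```

View pics/d.png

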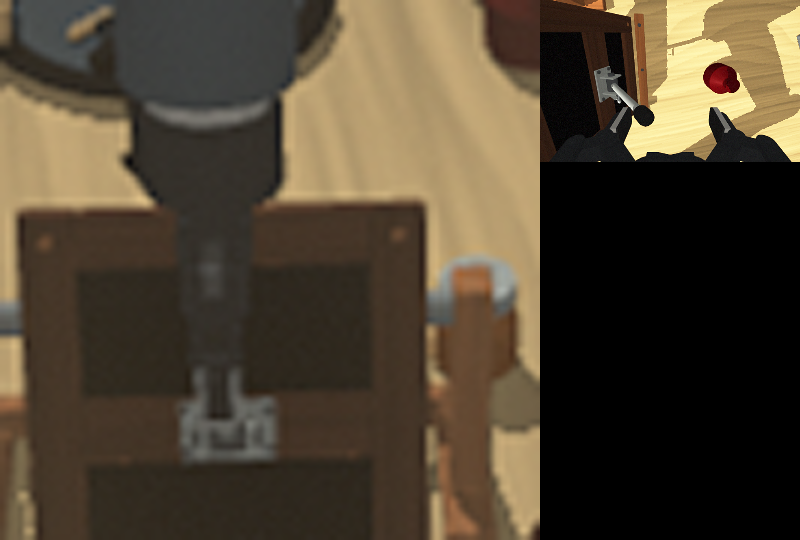

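The leg is swinging out: bracket at (605,85), foot at (648,115), finger behind it, stand still on the rail. I'll continue past centre.

Request:
{"fn": "jog_arm", "kwargs": {"rotation": [[0,0,0],[0,0,0],[0,0,0],[0,0,0],[0,0,0],[0,0,0],[0,0,0],[0,0,0]], "translation": [[0,6,5],[0,12,11],[0,18,18],[0,23,25],[0,28,33],[0,32,42],[0,37,52],[0,40,60]], "hand": [85,85,85,85,85,85,85,85]}}

```text
t: 5.1
eef_pos: [0.4776, -0.1518, 0.161]
orientation: [2.963, -0.16, -0.015]
contact_force: [0.1, -0.7, 0.3]
opening: 0.085
grip_force: 0.0
```

Request:
{"fn": "jog_arm", "kwargs": {"rotation": [[0,0,0],[0,0,0],[0,0,0]], "translation": [[0,3,-30],[0,3,-80],[0,3,-120]], "hand": [85,85,85]}}

```text
t: 5.4
eef_pos: [0.4799, -0.1338, 0.2826]
orientation: [2.963, -0.16, -0.013]
contact_force: [0.1, 0.4, -0.2]
opening: 0.0849
grip_force: 0.0
```

```bash
python3 - <<'E'
from h import *
snap("side","e1.png",130,220,260,350,6)
a=cv2.imread("pics/e1.png")
w=cv2.resize(read_camera("wrist")[:,:,::-1],(260,162))
t=read_camera("top")[150:270,240:340,::-1]
cv2.imwrite("pics/e.png",np.hstack([a,np.vstack([w,cv2.resize(t,(260,312)),np.zeros((66,260,3),np.uint8)])]))
E
cat > g.py <<'E'
from h import *
p=np.load("p.npy"); Rt=toolR(p[2],p[3]); z=Rt.apply([0,0,1])
G=S(p,[[0,0,240]])[0]
s=sensors.sense(); print(s["t"],s["eef_pos"],s["joint_positions"].round(2),s["contact_force"].round(1))
for d in(-.08,0): print(d,G+d*z,jog(Rt,G+d*z))
E
python3 g.py
```

```text
5.55 [ 0.48139254 -0.13329939  0.28313692] [ 0.17  0.13  0.03  0.17 -1.51  1.28] [-0.4 -0.4 -0.2]
-0.08 [0.50111692 0.08997749 0.30216174] (array([-0.232, -0.006, -0.001]), array([  -4.2, -217.5,  -57.3]))
0 [0.4977188  0.05866843 0.2286213 ] (array([-0.232, -0.006, -0.001]), array([  -4.6, -199.1,   20.5]))
```

View pics/e.png

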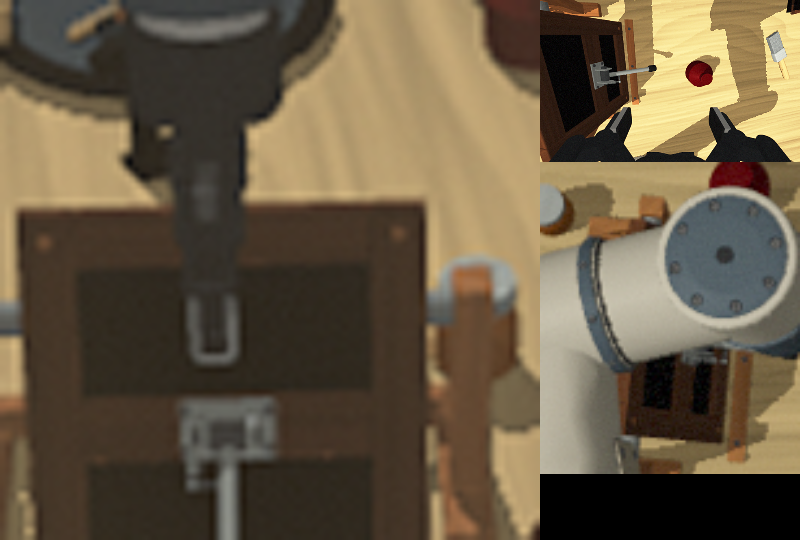

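The leg is now down, pointing below the bracket at (228,500), and the stand has not moved. Next I'll go above the top rail, tilted with the frame.

Request:
{"fn": "jog_arm", "kwargs": {"rotation": [[0,0,0],[-0.04,0,0],[-0.08,0,0],[-0.13,0,0],[-0.18,0,0],[-0.232,-0.006,0],[-0.232,-0.006,0],[-0.232,-0.006,0]], "translation": [[0,-15,-40],[0,-50,-62],[0,-90,-62],[-1,-130,-62],[-3,-170,-60],[-4,-205,-58],[-4,-217,-57],[-4,-217,-57]], "hand": [85,85,85,85,85,85,85,85]}}

```text
t: 6.35
eef_pos: [0.4998, 0.0907, 0.2967]
orientation: [2.73, -0.143, -0.043]
contact_force: [-0.7, -1.4, 0.1]
opening: 0.085
grip_force: 0.0
```

```bash
python3 - <<'E'
from h import *
a=cv2.resize(read_camera("wrist")[:,:,::-1],None,fx=.75,fy=.75)
s=read_camera("side")[120:270,230:380,::-1]
s=cv2.resize(s,(300,300),interpolation=cv2.INTER_CUBIC)
cv2.imwrite("pics/f.png",np.hstack([a,s]))
p=np.load("p.npy"); st=sensors.sense(); R=Ro.from_rotvec(st["orientation"]); P=st["eef_pos"]
c=get_calibration("wrist");fl=200/np.tan(np.radians(c["fov_y"]/2)); T=np.linalg.inv(c["tool_from_camera"])
for X in S(p,[[120,11,250],[-120,11,250],[120,-11,250],[-120,-11,250],[0,0,250]]):
    q=T@np.r_[R.inv().apply(X-P),1]; print((q[:2]/q[2]*fl+[c["cx"],c["cy"]])*.75)
E
python3 g.py
```

```text
[249.85348114 258.58689653]
[254.69855933   9.91668138]
[229.58614939 258.5752215 ]
[226.1238872    9.80824401]
[240.00859208 155.37407957]
6.45 [0.49996124 0.0887244  0.29886967] [ 0.69  0.29  0.16  0.28 -1.75  0.78] [ 0.2 -0.2  0.5]
-0.08 [0.50111692 0.08997749 0.30216174] (array([0.002, 0.006, 0.001]), array([ 1. ,  0. , -3.6]))
0 [0.4977188  0.05866843 0.2286213 ] (array([0.002, 0.006, 0.001]), array([ 1.5, -0.1, 76.4]))
```

View pics/f.png

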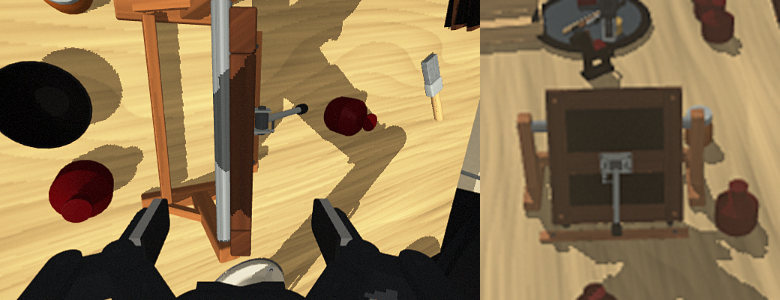

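The wrist view shows the top rail at columns 231–255, matching the prediction and centred between the fingers. Descend and grip.

Request:
{"fn": "jog_arm", "kwargs": {"rotation": [[0,0,0],[0,0,0],[0,0,0],[0,0,0],[0,0,0],[0,0,0]], "translation": [[1,0,15],[1,0,30],[1,0,45],[1,0,60],[1,0,75],[1,0,75]], "hand": [85,85,85,85,85,85]}}

```text
t: 7.05
eef_pos: [0.4962, 0.0574, 0.2296]
orientation: [2.732, -0.151, -0.042]
contact_force: [0.2, -0.3, 0.6]
opening: 0.085
grip_force: 0.0
```

Request:
{"fn": "jog_arm", "kwargs": {"rotation": [[0,0,0],[0,0,0],[0,0,0],[0,0,0],[0,0,0],[0,0,0],[0,0,0],[0,0,0]], "translation": [[0,0,0],[0,0,0],[0,0,0],[0,0,0],[0,0,0],[0,0,0],[0,0,0],[0,0,0]], "hand": [60,45,35,30,26,24,22,18]}}

```text
t: 7.85
eef_pos: [0.4973, 0.0598, 0.2304]
orientation: [2.732, -0.148, -0.039]
contact_force: [-0.7, 0.2, 0.2]
opening: 0.0179
grip_force: 0.0
```

Request:
{"fn": "jog_arm", "kwargs": {"rotation": [[0,0,0],[0,0,0],[0,0,0],[0,0,0]], "translation": [[0,0,0],[0,0,0],[0,0,0],[0,0,0]], "hand": [10,10,10,10]}}

```text
t: 8.25
eef_pos: [0.4973, 0.0597, 0.2304]
orientation: [2.732, -0.148, -0.039]
contact_force: [-0.6, -0.5, -1.0]
opening: 0.0099
grip_force: 0.0
```

Run:
```python
from h import *
p=np.load("p.npy");s=sensors.sense(); R=Ro.from_rotvec(s["orientation"]); P=s["eef_pos"]
print(s["t"],P,s["contact_force"].round(1),s["opening"],s["grip_force"],jog(toolR(p[2],p[3]),P))
m=R.as_matrix(); print("tool -z tilt deg",np.degrees(np.arccos(-m[2,2])), "x z-comp",m[2,0], "tool x,y",m[:,0],m[:,1])
SR,st=standT(p); print("stand coords of TCP",SR.inv().apply(P-st)*1000)
```

```text
8.25 [0.49731747 0.05970555 0.23037962] [-0.6 -0.5 -1. ] 0.009933266832805352 0.0 (array([0.001, 0.006, 0.001]), array([0., 0., 0.]))
tool -z tilt deg 23.26521175407387 x z-comp -0.0057218630333374584 tool x,y [ 0.99398234 -0.1093909  -0.00572186] [-0.09825292 -0.91343514  0.39494633]
stand coords of TCP [ 5.10901335e-01 -2.15823670e-01  2.42005180e+02]
```

Nothing was gripped, so I need to look.

Run:
```python
from h import *
a=cv2.resize(read_camera("wrist")[:,:,::-1],None,fx=.55,fy=.55)
s=read_camera("side")[130:220,250:360,::-1]
s=cv2.resize(s,None,fx=4,fy=4,interpolation=cv2.INTER_CUBIC)
a=np.pad(a,((0,s.shape[0]-a.shape[0]),(0,0),(0,0)))
cv2.imwrite("pics/g.png",np.hstack([a,s]))
p=np.load("p.npy"); st=sensors.sense(); R=Ro.from_rotvec(st["orientation"]); P=st["eef_pos"]
print("TCP, tip in side crop",(proj("side",[P,P+R.apply([0,0,.019])])-[250,130])*4+[352,0])
c=get_calibration("wrist");fl=200/np.tan(np.radians(c["fov_y"]/2)); T=np.linalg.inv(c["tool_from_camera"])
for X in list(S(p,[[120,11,250],[-120,11,250],[120,-11,250],[-120,-11,250],[0,0,250]]))+[P,P+R.apply([0,0,.019])]:
    q=T@np.r_[R.inv().apply(X-P),1]; print((q[:2]/q[2]*fl+[c["cx"],c["cy"]])*.55)
```

```text
TCP, tip in side crop [[537.35915354 144.73427927]
 [538.00711484 165.90093514]]
[185.99685722 240.21431693]
[193.21848733 -11.98059266]
[166.05110888 240.21263256]
[160.54912262 -12.10249615]
[176.35228372 144.58741386]
[176.06087171 140.64571236]
[176.06637193 131.58708916]
```

View pics/g.png

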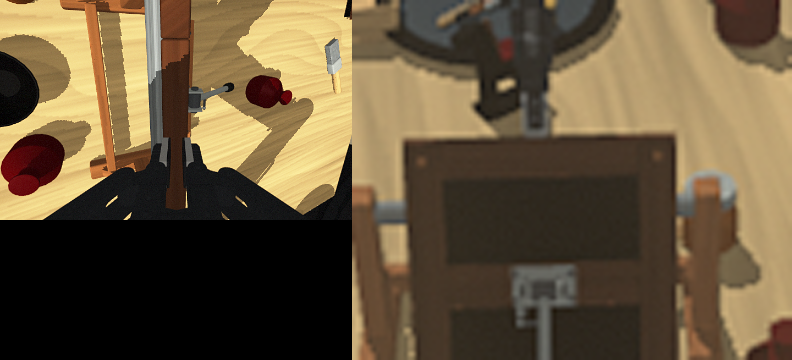

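The side crop shows the closed fingertips ending at row 135, right above the rail's top edge (row 138). The tips are therefore about 30 mm shorter than nominal. I'll open, go 28 mm deeper and grip again.

Request:
{"fn": "jog_arm", "kwargs": {"rotation": [[0,0,0],[0,0,0],[0,0,0],[0,0,0],[0,0,0],[0,0,0],[0,0,0],[0,0,0]], "translation": [[0,0,0],[0,0,0],[0,0,0],[0,0,0],[0,0,0],[0,0,0],[0,0,0],[0,0,0]], "hand": [70,70,70,70,70,70,70,70]}}

```text
t: 9.15
eef_pos: [0.4973, 0.0597, 0.2304]
orientation: [2.732, -0.148, -0.039]
contact_force: [0.6, -0.8, 0.3]
opening: 0.0702
grip_force: 0.0
```

Request:
{"fn": "jog_arm", "kwargs": {"rotation": [[0,0,0],[0,0,0],[0,0,0],[0,0,0],[0,0,0]], "translation": [[0,0,6],[0,0,13],[0,0,20],[0,0,28],[0,0,28]], "hand": [70,70,70,70,70]}}

```text
t: 9.65
eef_pos: [0.4952, 0.048, 0.2034]
orientation: [2.731, -0.148, -0.042]
contact_force: [-0.0, -0.0, 0.5]
opening: 0.0703
grip_force: 0.0
```

Request:
{"fn": "jog_arm", "kwargs": {"rotation": [[0,0,0],[0,0,0],[0,0,0],[0,0,0],[0,0,0],[0,0,0],[0,0,0],[0,0,0]], "translation": [[0,0,0],[0,0,0],[0,0,0],[0,0,0],[0,0,0],[0,0,0],[0,0,0],[0,0,0]], "hand": [50,40,34,30,27,25,23,20]}}

```text
t: 10.45
eef_pos: [0.4961, 0.049, 0.2048]
orientation: [2.733, -0.148, -0.038]
contact_force: [-0.2, 2.5, 1.2]
opening: 0.0211
grip_force: 50.6
```

Request:
{"fn": "jog_arm", "kwargs": {"rotation": [[0,0,0],[0,0,0],[0,0,0]], "translation": [[0,0,0],[0,0,0],[0,0,0]], "hand": [10,10,10]}}

```text
t: 10.75
eef_pos: [0.4961, 0.049, 0.2049]
orientation: [2.733, -0.148, -0.038]
contact_force: [-1.1, 2.5, 2.9]
opening: 0.0206
grip_force: 59.7
```

```bash
cat > arc.py <<'E'
from h import *
import sys
p=np.load("p.npy"); s=sensors.sense(); R=Ro.from_rotvec(s["orientation"]); P=s["eef_pos"]; m=R.as_matrix()
print(s["t"],P,s["contact_force"].round(1),s["moment"].round(2),s["opening"],s["grip_force"])
ax=np.array([np.cos(p[2]),np.sin(p[2]),0]); yw=np.array([-np.sin(p[2]),np.cos(p[2]),0])
A=np.arcsin(m[:,1].dot([0,0,1])); print("tilt",np.degrees(A))
c=np.array([p[0],p[1],.008]); print("stand-ish",standT(p)[0].inv().apply(P-c)*1000)
for k in range(1,9):
    a=A*k/8; d=Ro.from_rotvec(-ax*a); Pn=c+d.apply(P-c)+yw*.008*a
    print(k,(R.inv()*(d*R)).as_rotvec().round(3),(R.inv().apply(Pn-P)*1000).round(1))
E
python3 arc.py
```

```text
10.75 [0.49614645 0.04897351 0.20487715] [-1.1  2.5  2.9] [ 1.65  0.09 -0.28] 0.020574165284375626 59.69753623008728
tilt 23.239576929074172
stand-ish [  0.51707885  -0.33112559 214.31203722]
1 [ 0.051  0.    -0.   ] [-0.  11.2  0.4]
2 [ 0.101  0.    -0.001] [-0.  22.4  1.4]
3 [ 0.152  0.    -0.001] [-0.  33.6  2.9]
4 [ 0.203  0.    -0.001] [-0.  44.7  5. ]
5 [ 0.254  0.    -0.001] [-0.  55.6  7.6]
6 [ 0.304  0.    -0.002] [-0.  66.4 10.8]
7 [ 0.355  0.    -0.002] [ 0.  77.1 14.4]
8 [ 0.406  0.    -0.002] [ 0.  87.6 18.6]
```

Request:
{"fn": "jog_arm", "kwargs": {"rotation": [[0.015,0,0],[0.035,0,0],[0.06,0,0],[0.085,0,0],[0.11,0,0],[0.13,0,0],[0.145,0,0],[0.152,0,0]], "translation": [[0,3.3,0.1],[0,7.8,0.2],[0,13.3,0.6],[0,18.8,1.0],[0,24.4,1.6],[0,28.8,2.2],[0,32.1,2.7],[0,33.6,2.9]], "hand": [10,10,10,10,10,10,10,10]}}

```text
t: 11.55
eef_pos: [0.4926, 0.0164, 0.2157]
orientation: [2.885, -0.158, -0.027]
contact_force: [-1.5, 3.0, 5.8]
opening: 0.0207
grip_force: 60.1
```

```bash
sed -i 's/^c=np.array(\[p\[0\],p\[1\],.008\])/c=np.array([p[0],p[1],.008])+yw*.008*(np.radians(23.24)-A)/' arc.py; python3 arc.py
```

```text
11.55 [0.49255614 0.01636675 0.21574973] [-1.5  3.   5.8] [ 1.49  0.38 -0.24] 0.020737393822361325 60.06668150424957
tilt 14.460490762013084
stand-ish [  0.56813296  32.97717898 211.87569546]
1 [ 0.032 -0.    -0.   ] [0.  7.  0.2]
2 [ 0.063 -0.    -0.   ] [ 0.  14.   0.6]
3 [ 0.095 -0.    -0.001] [ 0.  21.   1.2]
4 [ 0.126 -0.    -0.001] [ 0. 28.  2.]
5 [ 0.158 -0.    -0.001] [ 0.  34.9  3.1]
6 [ 0.189 -0.    -0.001] [ 0.1 41.8  4.3]
7 [ 0.221 -0.    -0.001] [ 0.1 48.7  5.8]
8 [ 0.252 -0.    -0.001] [ 0.1 55.5  7.4]
```

Request:
{"fn": "jog_arm", "kwargs": {"rotation": [[0.015,0,0],[0.035,0,0],[0.06,0,0],[0.085,0,0],[0.11,0,0],[0.135,0,0],[0.152,0,0],[0.158,0,0]], "translation": [[0,3.3,0.1],[0,7.7,0.2],[0,13.3,0.5],[0,18.8,1.0],[0,24.4,1.6],[0,29.9,2.3],[0,33.6,2.9],[0,34.9,3.1]], "hand": [10,10,10,10,10,10,10,10]}}

```text
t: 12.35
eef_pos: [0.4887, -0.0182, 0.2217]
orientation: [3.043, -0.168, -0.015]
contact_force: [-1.7, 2.6, 7.8]
opening: 0.0209
grip_force: 60.2
```

```bash
python3 arc.py
```

```text
12.35 [ 0.48872876 -0.01815444  0.22168914] [-1.7  2.6  7.8] [ 1.04  0.71 -0.05] 0.02090505840782507 60.21107375621796
tilt 5.433718365827709
stand-ish [  0.64830574  66.08483857 204.15879065]
1 [ 0.012 -0.    -0.   ] [0.  2.6 0. ]
2 [ 0.024 -0.    -0.   ] [0.  5.3 0.1]
3 [ 0.036 -0.    -0.   ] [0.  7.9 0.2]
4 [ 0.047 -0.    -0.   ] [ 0.  10.5  0.3]
5 [ 0.059 -0.    -0.   ] [ 0.  13.2  0.5]
6 [ 0.071 -0.    -0.   ] [ 0.  15.8  0.6]
7 [ 0.083 -0.    -0.   ] [ 0.  18.4  0.9]
8 [ 0.095 -0.    -0.   ] [ 0.  21.1  1.1]
```

Request:
{"fn": "jog_arm", "kwargs": {"rotation": [[0.012,0,0],[0.028,0,0],[0.047,0,0],[0.065,0,0],[0.08,0,0],[0.09,0,0],[0.095,0,0],[0.095,0,0]], "translation": [[0,2.6,0],[0,6.2,0.1],[0,10.5,0.3],[0,14.5,0.6],[0,17.8,0.8],[0,20.0,1.0],[0,21.1,1.1],[0,21.1,1.1]], "hand": [10,10,10,10,10,10,10,10]}}

```text
t: 13.15
eef_pos: [0.4864, -0.0391, 0.2227]
orientation: [3.136, -0.173, -0.008]
contact_force: [-1.9, 0.8, 7.5]
opening: 0.0209
grip_force: 60.3
```

```bash
python3 arc.py | head -3
python3 - <<'E'
from h import *
for n in("side","top"): cv2.imwrite(f"pics/{n}_end.png",read_camera(n)[:,:,::-1])
p=np.load("p.npy").copy()
yw=np.array([-np.sin(p[2]),np.cos(p[2])])
# edges in side image: measure along predicted frame edges by gradient search
im=cv2.imread("pics/side_end.png").astype(float)
g=im.sum(2)/3
def edge(q0,q1,half=5,n=25):
    """signed normal offset (px) of strongest gradient vs. predicted segment"""
    a,b=proj("side",S(q,[q0,q1])); t=(b-a)/np.linalg.norm(b-a); nn=np.array([-t[1],t[0]]); o=np.arange(-half,half+.1,.25); out=[]
    L=[cv2.remap(g.astype(np.float32),*[(a+(b-a)*f+np.outer(o,nn))[:,i].astype(np.float32).reshape(1,-1) for i in(0,1)],cv2.INTER_LINEAR)[0] for f in np.linspace(.08,.92,n)]
    d=np.abs(np.gradient(cv2.GaussianBlur(np.array(L),(1,9) if False else (9,1),0),axis=1))
    k=d.argmax(1); return np.median(o[k]),np.percentile(o[k],[20,80]),nn.round(2)
for tilt in(0,):
    q=np.r_[p[:2]+yw*.0032,p[2],tilt]
    for nm,e in dict(topL=([120,11,250],[30,11,250]),topR=([-30,11,250],[-120,11,250]),bot=([110,11,2],[-110,11,2]),
        pTin=([80,11,216],[40,11,216]),left=([120,11,60],[120,11,240]),right=([-120,11,60],[-120,11,240])).items(): print(nm,edge(*e))
a=proj("side",S(q,[[0,11,250],[0,11,2]])); q2=np.r_[q[:3],np.radians(2)]; print("px",a,"2deg shift",proj("side",S(q2,[[0,11,250],[0,11,2]]))-a)
E
```

```text
13.15 [ 0.48639882 -0.0390992   0.22271969] [-1.9  0.8  7.5] [0.73 0.81 0.08] 0.02091622881694618 60.28478443622589
tilt 0.03967102515404918
stand-ish [  0.70467678  85.17047278 197.10663655]
topL (np.float64(-4.0), array([-4.  , -3.75]), array([0.03, 1.  ]))
topR (np.float64(-3.75), array([-4. , -3.5]), array([0.03, 1.  ]))
bot (np.float64(-0.25), array([-0.5 , -0.25]), array([0.03, 1.  ]))
pTin (np.float64(-0.5), array([-0.5 , -0.25]), array([0.03, 1.  ]))
left (np.float64(0.25), array([-0.05,  0.25]), array([ 0.99, -0.12]))
right (np.float64(0.0), array([-0.5,  0.3]), array([1.  , 0.02]))
px [[295.99303503 178.9112843 ]
 [298.83635154 233.06622457]] 2deg shift [[ 0.01088021 -1.67556831]
 [-0.00394987 -0.08949336]]
```

Run:
```python
from h import *
p=np.load("p.npy"); yw=np.array([-np.sin(p[2]),np.cos(p[2])])
print("leg foot in f.png", (proj("side",S(p,[leg(2.2)]))-[230,120])*2+[480,0], (proj("side",S(p,[leg(1.8)]))-[230,120])*2+[480,0])
imgs={n:cv2.cvtColor(cv2.imread(f"pics/{n}_end.png"),cv2.COLOR_BGR2GRAY).astype(np.float32) for n in("side","top")}
i0={n:cv2.cvtColor(cv2.imread(f"pics/{n}0.png"),cv2.COLOR_BGR2GRAY).astype(np.float32) for n in("side","top")}
def off(n,im,q,e,half=3):
    a,b=proj(n,S(q,e)); t=(b-a)/np.linalg.norm(b-a); nn=np.array([-t[1],t[0]]); o=np.arange(-half,half+.1,.1)
    L=np.mean([cv2.remap(im,*[(a+(b-a)*f+np.outer(o,nn))[:,i].astype(np.float32).reshape(1,-1) for i in(0,1)],cv2.INTER_LINEAR)[0] for f in np.linspace(.1,.9,40)],0)
    d=np.abs(np.gradient(L)); return round(o[d.argmax()],1),round(d.max(),1)
q=np.r_[p[:2]+yw*.0032,p[2],0]
E=dict(topfL=[[120,-11,250],[40,-11,250]],topfR=[[-40,-11,250],[-120,-11,250]],in216L=[[80,11,216],[40,11,216]],in216R=[[-40,11,216],[-80,11,216]],bot=[[110,11,2],[-110,11,2]])
for nm,e in E.items(): print(nm,"end",off("side",imgs["side"],q,e),"start",off("side",i0["side"],p,e))
a=np.array([1,0,0]); print("2deg px",[ (proj("side",S(np.r_[q[:3],.035],e))-proj("side",S(q,e)))[0,1].round(2) for e in E.values()])
E=dict(leg=[[8,28+60*np.sin(2.444),118+60*np.cos(2.444)]]*2)
```

```text
leg foot in f.png [[616.39835841 235.2595011 ]] [[615.22931592 219.96933004]]
topfL end (np.float64(-1.7), np.float32(2.4)) start (np.float64(0.7), np.float32(6.3))
topfR end (np.float64(0.7), np.float32(3.1)) start (np.float64(0.7), np.float32(6.0))
in216L end (np.float64(-0.2), np.float32(0.7)) start (np.float64(-0.3), np.float32(0.7))
in216R end (np.float64(-0.2), np.float32(0.7)) start (np.float64(-0.2), np.float32(0.8))
bot end (np.float64(-0.3), np.float32(3.0)) start (np.float64(-0.5), np.float32(3.3))
2deg px [np.float64(-1.46), np.float64(-1.45), np.float64(-1.48), np.float64(-1.47), np.float64(-0.09)]
```

Request:
{"fn": "jog_arm", "kwargs": {"rotation": [[0,0,0],[0,0,0],[0,0,0],[0,0,0]], "translation": [[0,0,0],[0,0,0],[0,0,0],[0,0,0]], "hand": [10,10,10,10]}}

```text
t: 13.65
eef_pos: [0.4864, -0.0389, 0.2227]
orientation: [3.136, -0.172, -0.008]
contact_force: [-2.5, 0.7, 7.9]
opening: 0.021
grip_force: 60.3
```

```bash
python3 arc.py | head -2; python3 -c "
from rig import ticket; print(ticket.close_job())"
```

```text
13.65 [ 0.48642456 -0.03893439  0.22271215] [-2.5  0.7  7.9] [0.6  0.73 0.01] 0.02102564813015398 60.28356850147247
tilt 0.06089048697366443
the job is handed in; nothing more can be done
None
```

I handed the job in at about 13.7 s: the leg is down at its stop and the stand is upright, clear of the rail and held by its top rail at 60 N, plumb to within about 1° by the side camera; no verdict came back.

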